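# Tuck the flap of the punch case shut

## Task

Close the open punch case: with the fingertips, fold its hinged flap down over the punches and push it flat, then push it away from its hinge until its free edge is tucked fully beneath the retaining lip and the flap stays shut by itself. Touch only the outer face of the flap, never its cork-lined inside; do not lift or shove the case, and leave the things standing around it alone.

Things in the scene. Friction and masses are not known exactly. Their poses are not given: they have to be found in the camera images.
- case: Heavy (4 kg) loose grey steel case, 160 mm (x) by 150 mm (y), walls 50 mm high, steel punches inside, standing on the bench. Origin: middle of its underside; z up. The flap's hinge axis is at its -x end (robot's side): along y at x = -66 mm + slide, z = 56 mm, between ears 64 mm high. The retaining lip is at its +x end, top at 65.5 mm. It takes 16 N or more to shove the case.
- lip_edge (a point): Middle of the lower near edge of the steel retaining lip, at x = 61 mm, y = 0, z = 62.5 mm of the case. The lip is a fixed strip 130 mm wide, 3 mm thick, that overhangs from here 17 mm to +x. Beneath it is 5 mm of room over the top face of the flat flap; the wall behind the slot is at x = 76 mm.
- flap (a joint): Flap angle about its hinge, rad: 0 = flat, shut (firm stop), 1.57 = upright, at most 1.9 (leaning to the robot). Sprung, stiff hinge: at 0.9 to 1.8 rad it stays where left; pressed flat and let go untucked it springs up to about 0.7. Pressing it flat takes about 0.3 N m at the hinge (3.5 N at 85 mm). Tucked, it rests against the lip at about 0.04 rad.
- slide (a joint): How far the flap's hinge pin has slid in its slots towards the lip (case +x), m: 0 = back, 0.016 = end of the slots. It takes about 8 N to slide and stays where left. At 0 the edge of the flat flap is 5 mm short of the lip; beyond 0.005 it is under the lip or, if not pressed flat, hits it.
- scoop (a point): On the flap's outer face, mid-width, 85 mm from the hinge axis: foot of the steep face of a raised scoop, a step 9 mm high and 100 mm wide, to push against. The steep face looks to the hinge; its far side ramps down to the plate at 105 mm. The plate is bare from hinge to scoop. Axes: the flap's, x from hinge to free edge, z out of the outer face (up when shut, to the robot when standing).
- flap_edge (a point): Middle of the flap's free edge, 122 mm from the hinge axis. The flap is an aluminium plate 122 mm long, 128 mm wide and 3 mm thick, its mid-plane through the hinge axis (its outer face is at z = 57.5 mm above the bench when flat).
- liner: Thin cork liner 85 by 110 mm on the inner face of the flap (the face that looks to the punches). Not to be touched. Origin on the hinge axis, axes as the flap's.
- die_ring: Loose steel die ring lying flat, 68 mm across, 24 mm high, beside the case; to be left alone. Origin: middle of its underside.
- punch: Loose steel punch standing, stepped, 54 mm across at the foot, 75 mm high, beside the case; to be left alone. Origin: middle of its underside.
- tube: Loose blue plastic punch tube with cap, standing, 38 mm across, 82 mm high, beside the case; to be left alone. Origin: middle of its underside.
- carton: Loose small cardboard carton, 55 by 45 by 50 mm high, beside the case; to be left alone. Origin: middle of its underside.
Mind the look-alikes: they are no part of the job. There is more than one size of the case; the job needs the largest.

How it is judged:
On the way:
1. the flap is folded down flat in front of the lip (value of joint flap below 0.08 rad and value of joint slide below 0.007 m), for 0.05 s.
At the end, for the whole second after the job is handed in: The flap lies shut (flap joint below 0.07 rad) with its hinge slid at least 10.5 mm towards the lip, so that its edge is held beneath the lip, and is at rest; the case is at rest on the bench within 40 mm of where it stood, and the die ring, punch, tube and carton within 30 mm (value of joint flap below 0.07 rad and value of joint slide above 0.0105 m and velocity of joint flap between -0.05 and 0.05 rad/s and linear speed of case below 0.01 m/s and height (world z) of case below 0.006 m and distance of case from where it was at the start of the episode below 0.04 m and distance of each of die_ring, punch, tube, carton from where it was at the start of the episode below 0.03 m); the robot touches nothing.
It fails at once if the inner face of the flap is touched (flap pinched or pulled) (contact force between the fingers and liner above 0.5 N).
It fails at once if the case is lifted, tipped or shoved (height (world z) of case above 0.01 m or angle between case's own z axis and vertical above 0.12 rad or distance of case from where it was at the start of the episode above 0.04 m).
It fails at once if a thing standing around the case is lifted, knocked over or moved (distance of any of die_ring, punch, tube, carton from where it was at the start of the episode above 0.03 m or angle between any of die_ring, punch, tube, carton's own z axis and vertical above 0.5 rad).
It also fails if it takes over 40 s, if anything falls off the work surface, if the arm or the gripper's body presses on something with over 40 N, if the wrist force passes 120 N, or if a joint passes its speed limit or range.

## Robot

A 6-joint arm with a two-finger parallel gripper is mounted at the origin on the work surface. World frame = base frame: x ahead of the robot, y to its left, z up, the work surface at z = 0. Lengths are in m, angles in rad, forces in N, time in s.
With the tool pointing down it reaches from about 0.25 to 0.775 m from the base axis. Payload 8.9 kg.
Tool frame: the origin (TCP) lies midway between the tips of the shut fingers; the grasp point (between the pads) lies 19 mm behind it (r.tcp_to_grasp is the distance from the TCP to the grasp point, in m); y points along the fingers, x is the direction in which the jaws open and shut, and the axes are right-handed (so a half turn about y gives the same grasp; the last joint's range is limited). The gripper opens to 85 mm and grips with 20 to 120 N. Pads are 22 mm wide; open, the fingers measure 114 mm over their backs; the gripper's body (76 mm by 85 mm) begins 54 mm behind the grasp point. The pads swing forward as they close: fully open they stand 13 mm farther back than shut.
Start: joints at [1.172, 0.291, -0.153, 1.127, 0, 1.431], TCP at [0.135, 0.507, 0.231] pointing down, gripper open.
Joint ranges: [-2.52, 2.52], [-0.91, 1.74], [-1.3, 1.37], [-1.96, 2.02], [-1.52, 1.47], [-3.14, 3.14]. Speed limits (rad/s): [2.22, 2.22, 2.79, 3.14, 3.14, 3.14].

## Interface

Orientations are given as a unit quaternion [x, y, z, w].
In Python, from rig import readout, capture, camera_model, job, finder, r gives the robot as it stands. The module is installed in compiled form; this text tells all that it offers.
- The arm moves only by the tool step_arm, never from a script. Its argument "steps" is a list of rows, each an object with "dp": the shift along the world's x, y, z in mm, a list of three; "yaw": the turn about the world's z in rad. In form: [{"dp": [tx, ty, tz], "yaw": yaw}, ...]. A call has exactly 5 rows; each row is the pose to reach, as a shift and turn from the pose measured when the call began; what a row does not reach only later rows make up. A row lasts 1/12 s, in which the tool goes at most 41.7 mm and 7.16 degrees, less where a joint would pass 70% of its speed; a pose out of reach is approached as far as the arm can. A call with a gripper value outside its range is refused whole. "hand" is the closure, from 0 (fully open) to 1 (shut), set as the call begins (left out, the last holds). The fingers move at their own pace and stop on an object; the grip force is fixed at half the most. Time passes only in rows, so rows that repeat a pose let the fingers close, or fill a call up. It gives the time, the measured TCP pose, the force and the opening at its end, in the units of the state.
- readout.get_obs(): the state, without advancing time (a new reading comes with each control period).
- capture(name): name is "scene" or "top" or "wrist"; returns the picture (400x640x3 uint8, red, green, blue); there is no depth.
- camera_model(name): a dict with "fx", "fy", "cx", "cy" (pixels), "k1" (the pictures are not rectified: a ray, as slopes to the right and down, at radius r is drawn at 1 + k1 r^2 times it, then the intrinsics apply), "rvec" (rotation vector, rad) and "tvec" (3), from world to camera coordinates, as OpenCV has them; the wrist camera has in their place "mount" (4x4, takes a point from camera to tool coordinates, whose origin is the TCP and whose axes are the tool frame's). Camera axes: x right, y down, z forward; pixel columns grow to the right and rows downward; lengths in m; the calibration is good to about 2 mm. A picture is of the moment at which its call begins: read the wrist's pose just before it. camera_model takes no time and is no camera call.
- job.sign_off(): hands the job in, once; it reports no verdict.
Trained networks look in the newest picture that a camera, given by its name, has taken for a name from the list of things; names that differ only in an ending like _2 or _b are one class to them, and where a whole thing is asked for, a point or a joint stands for the part that bears it (a point fixed in the world has none). Each returns a list of dicts, best first, with "score" (0 to 1); they miss things now and then, are a little off and sometimes report something else, mostly with a low value. They report only what shows in the picture. A call takes as long as a camera call. They do not tell look-alikes from the thing itself.
- finder.boxes_of(name, camera): "position" ([x, y, z] in m, in world coordinates, good to about 4 mm: the middle of the surface that is visible of it).
- finder.regions_of(name, camera): "region" (400x640 bool, what is visible of it).
- finder.pinpoint(name, camera): "position" ([x, y, z] in m, in world coordinates, good to about 4 mm: a listed point, or the origin of a listed thing).
The state is a dict: "time_s": time; "joints": joint angles; "qvel": joint speeds; "effort": joint torques, N m; "position": TCP position; "ee_rot": TCP orientation; "contact_force": force on the tool from outside, world axes, zero at the start; "wrist_torque": the same for the moment, N m; "opening": finger opening in m.
Only numpy, scipy, OpenCV 4.12 (cv2) and the standard library are available. Lean on these libraries where they do the work, as an engineer would, in place of code of your own. Each camera call takes 0.05 s, during which the arm holds its last target.

## Working session

There is one attempt and no reset: what is moved stays moved. The work goes in short steps, Python scripts to look and compute and a tool call to move; the robot and the scene stay as the last step left them, time stands still between calls to the robot, and variables do not carry over. Pictures are saved under pics/ and viewed, and the job is handed in when it is done.

Besides the shell and the picture viewer there is one more tool, called as name(argument=value, ...), one argument or row to a line, values as JSON. step_arm: Moves the arm, as the interface text tells. Its arguments: {"type":"object","properties":{"steps":{"type":"array","items":{"type":"object","properties":{"dp":{"type":"array","items":{"type":"number"}},"yaw":{"type":"number"}}}},"hand":{"type":"number"}},"required":["steps"]}

```bash
mkdir -p pics; ls
python3 - <<'E'
from rig import readout, capture, camera_model, job, finder, r
import cv2,numpy as np
o=readout.get_obs();print(o)
for n in ["scene","top"]:
    im=capture(n);cv2.imwrite(f"pics/{n}0.png",im[:,:,::-1]);m=camera_model(n);print(n,m)
    for t in ["case","lip_edge","scoop","flap_edge","die_ring","punch","tube","carton"]:
        print(t,[(np.round(d['position'],3).tolist(),round(d['score'],2)) for d in finder.pinpoint(t,n)][:5])
print(readout.get_obs()['time_s'])
E
```

```text
pics
{'time_s': 0.0, 'joints': array([ 1.17169166e+00,  2.91264013e-01, -1.54145849e-01,  1.12667468e+00,
       -3.53447579e-06,  1.43154133e+00]), 'qvel': array([ 5.01002482e-05,  9.04980901e-04, -9.49132164e-04, -1.51277987e-03,
       -1.57697728e-03, -8.55010175e-04]), 'effort': array([ 1.11566776e-03, -5.37138641e+01,  3.31372976e+01,  1.58052152e-02,
       -4.39750261e-05,  2.45979032e-05]), 'position': array([0.13469384, 0.50697449, 0.23073346]), 'ee_rot': array([ 0.5607914 ,  0.43061044, -0.43140141, -0.56033961]), 'contact_force': array([-0.19892415,  1.27259799, -0.93836187]), 'wrist_torque': array([ 0.02571294, -0.02246958, -0.03030257]), 'opening': 0.08516193211437274}
scene {'fx': 386.9516640922863, 'fy': 386.9516640922863, 'cx': 317.99315136277664, 'cy': 197.14410443302677, 'k1': -0.015290251330587736, 'rvec': array([ 1.8513478 ,  1.68039338, -0.68922745]), 'tvec': array([-0.09811102, -0.35461074,  1.12098131])}
case [([0.76, -0.011, 0.001], 0.87), ([0.353, 0.169, -0.003], 0.68), ([0.534, -0.018, -0.002], 0.57)]
lip_edge [([0.373, 0.12, 0.047], 0.95), ([0.731, -0.045,
[... 548 characters left out ...]
: -0.048664130278717264, 'rvec': array([ 2.15454057, -2.09216832,  0.20676759]), 'tvec': array([0.02142042, 0.58284387, 0.81608701])}
case [([0.764, -0.01, -0.001], 0.81), ([0.534, -0.016, 0.002], 0.77), ([0.348, 0.163, 0.001], 0.61)]
lip_edge [([0.729, -0.041, 0.048], 0.93), ([0.591, -0.021, 0.06], 0.67), ([0.37, 0.127, 0.044], 0.67)]
scoop [([0.356, 0.149, 0.041], 0.71), ([0.468, -0.014, 0.14], 0.69), ([0.754, -0.013, 0.042], 0.62)]
flap_edge [([0.733, -0.041, 0.043], 0.93), ([0.468, -0.017, 0.178], 0.79), ([0.368, 0.127, 0.041], 0.73)]
die_ring [([0.489, -0.168, 0.001], 0.86)]
punch [([0.624, -0.17, 0.0], 0.7)]
tube [([0.501, 0.129, -0.002], 0.62)]
carton [([0.644, 0.14, 0.003], 0.9)]
0.9
```

View pics/scene0.png

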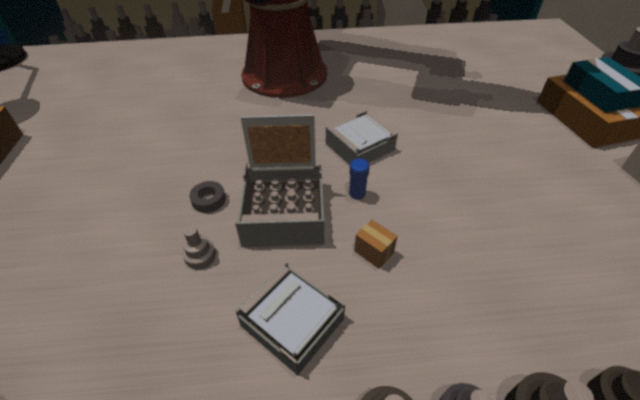

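View pics/top0.png

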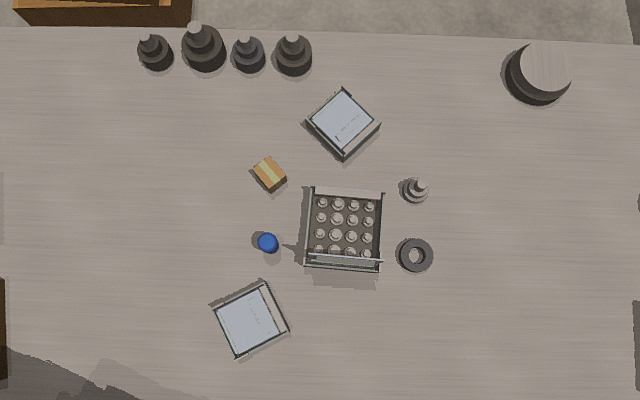

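The scene image shows the open case in the middle (column 283, row 180), with two smaller shut look-alikes at (362,138) and (292,318). The top image agrees. Next I'll get the case's yaw.

```bash
cat > h.py <<'E'
from rig import readout, capture, camera_model, job, finder, r
import cv2,numpy as np
from scipy.spatial.transform import Rotation as R
def proj(n,P):
    m=camera_model(n);c=R.from_rotvec(m['rvec']).apply(np.atleast_2d(P))+m['tvec']
    s=c[:,:2]/c[:,2:];s=s*(1+m['k1']*(s**2).sum(1,keepdims=True))
    return s*[m['fx'],m['fy']]+[m['cx'],m['cy']]
def back(n,uv,z):
    m=camera_model(n);u=(np.atleast_2d(uv)-[m['cx'],m['cy']])/[m['fx'],m['fy']]
    s=u.copy()
    for _ in range(10): s=u/(1+m['k1']*(s**2).sum(1,keepdims=True))
    Rm=R.from_rotvec(m['rvec']);d=Rm.inv().apply(np.c_[s,np.ones(len(s))]);o=-Rm.inv().apply(m['tvec'])
    return o+d*((z-o[2])/d[:,2])[:,None]
def case2w(p,c,yaw): return R.from_euler('z',yaw).apply(np.atleast_2d(p))+np.r_[c,0]
E
python3 - <<'E'
from h import *
o=readout.get_obs();M=R.from_quat(o['ee_rot']).as_matrix();print(M.round(3))
im=cv2.imread('pics/top0.png')
c=[0.533,-0.018]
for yaw,col in ((0,(0,255,0)),(-0.06,(0,0,255))):
    a=im.copy()
    for pts in ([[-.08,-.075,.05],[.08,-.075,.05],[.08,.075,.05],[-.08,.075,.05]],[[.061,-.065,.0655],[.078,-.065,.0655],[.078,.065,.0655],[.061,.065,.0655]],[[-.066,-.064,.178],[-.066,.064,.178]]):
        q=proj('top',case2w(np.array(pts),c,yaw))
        s=((q-[280,165])*5).astype(np.int32)
        im2=cv2.resize(im[165:285,280:440],None,fx=5,fy=5) if pts[0][2]==.05 else im2
        cv2.polylines(im2,[s],True,col,1)
    cv2.imwrite(f'pics/z{abs(yaw)}.png',im2)
E
```

```text
[[ 0.257 -0.    -0.966]
 [ 0.966 -0.     0.257]
 [-0.    -1.     0.   ]]
```

View pics/z0.png

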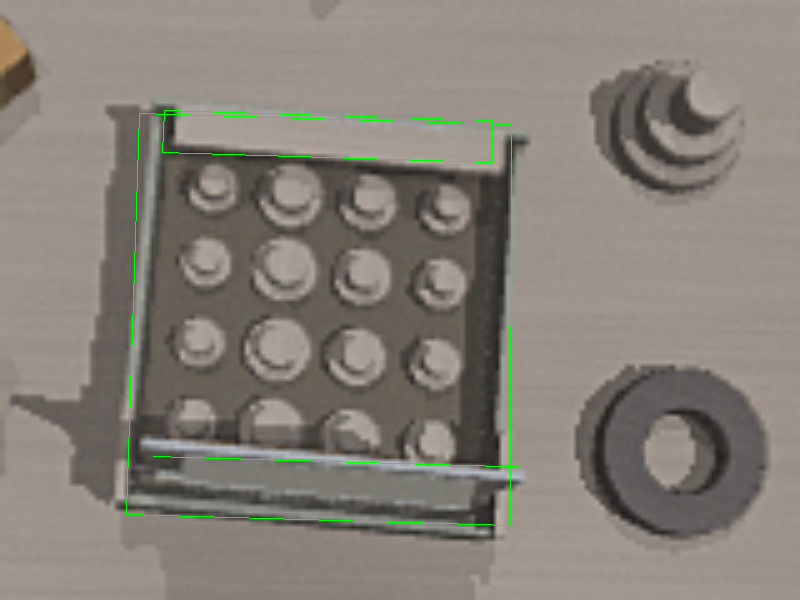

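View pics/z0.06.png

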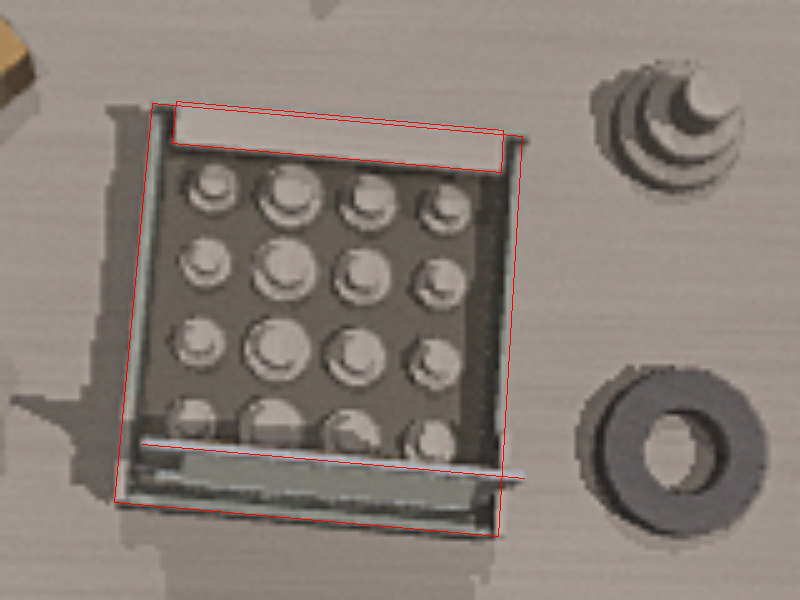

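step_arm(
  steps=[
    {"dp":[18,-34,0],"yaw":0.05},
    {"dp":[36,-68,0],"yaw":0.1},
    {"dp":[54,-102,0],"yaw":0.15},
    {"dp":[72,-136,0],"yaw":0.2},
    {"dp":[90,-170,0],"yaw":0.2},
  ],
  hand=1,
)

```text
time_s: 1.32
position: [0.2252, 0.3359, 0.2313]
ee_rot: [0.514, 0.486, -0.486, -0.514]
contact_force: [1.9, 0.3, 0.2]
opening: 0.0256
```

step_arm(
  steps=[
    {"dp":[18,-34,0],"yaw":0},
    {"dp":[36,-68,0],"yaw":0},
    {"dp":[54,-102,0],"yaw":0},
    {"dp":[72,-136,0],"yaw":0},
    {"dp":[90,-170,0],"yaw":0},
  ],
)

```text
time_s: 1.73
position: [0.3156, 0.1642, 0.2317]
ee_rot: [0.514, 0.486, -0.485, -0.513]
contact_force: [1.6, 0.9, 1.3]
opening: 0.0002
```

step_arm(
  steps=[
    {"dp":[18,-34,0],"yaw":0},
    {"dp":[36,-68,0],"yaw":0},
    {"dp":[54,-102,0],"yaw":0},
    {"dp":[72,-136,0],"yaw":0},
    {"dp":[88,-165,0],"yaw":0},
  ],
)

```text
time_s: 2.15
position: [0.4045, -0.0033, 0.2319]
ee_rot: [0.514, 0.486, -0.485, -0.513]
contact_force: [0.6, -0.2, 0.4]
opening: 0.0001
```

step_arm(
  steps=[
    {"dp":[0,-3,-25],"yaw":0},
    {"dp":[0,-7,-50],"yaw":0},
    {"dp":[0,-7,-75],"yaw":0},
    {"dp":[0,-7,-102],"yaw":0},
    {"dp":[0,-7,-102],"yaw":0},
  ],
)

```text
time_s: 2.57
position: [0.4015, -0.0099, 0.1264]
ee_rot: [-0.513, -0.485, 0.486, 0.515]
contact_force: [-1.8, -0.1, -1.4]
opening: -0.0
```

Run:
```python
from h import *
a=capture('scene');b=capture('wrist')
cv2.imwrite('pics/s1.png',cv2.resize(a[60:280,150:450,::-1],None,fx=2.6,fy=2.6));cv2.imwrite('pics/w1.png',b[:,:,::-1])
```

```text
(no output)
```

View pics/s1.png

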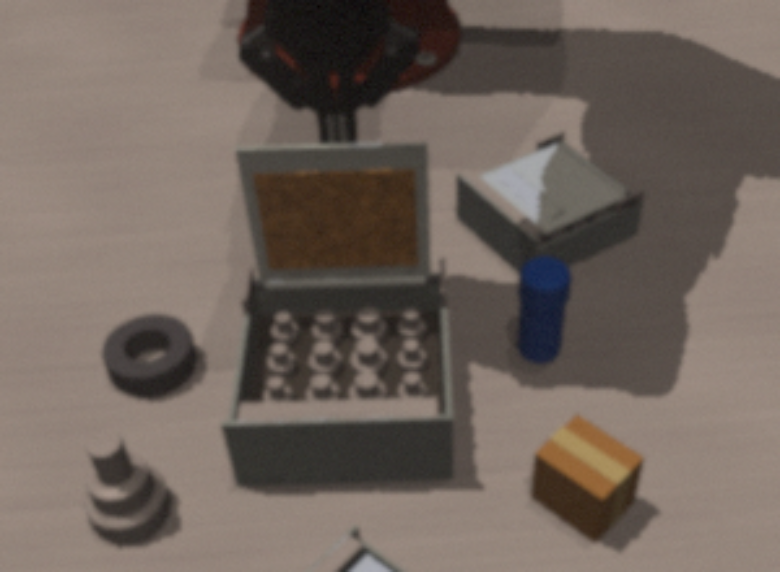

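View pics/w1.png

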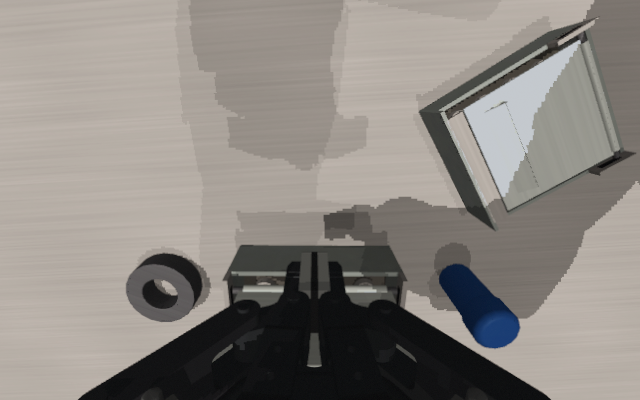

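The fingers are behind the flap, on its midline (wrist picture at about 315,255). Now I'll fold it.

step_arm(
  steps=[
    {"dp":[20,-1,1],"yaw":0},
    {"dp":[40,-2,1],"yaw":0},
    {"dp":[50,-3,1],"yaw":0},
    {"dp":[60,-4,1],"yaw":0},
    {"dp":[70,-4,0],"yaw":0},
  ],
)

```text
time_s: 3.08
position: [0.4746, -0.0143, 0.131]
ee_rot: [0.514, 0.486, -0.485, -0.514]
contact_force: [-2.3, -0.5, 0.8]
opening: -0.0001
```

step_arm(
  steps=[
    {"dp":[8,0,-6],"yaw":0},
    {"dp":[16,-1,-12],"yaw":0},
    {"dp":[24,-1,-17],"yaw":0},
    {"dp":[30,-2,-22],"yaw":0},
    {"dp":[36,-2,-28],"yaw":0},
  ],
)

```text
time_s: 3.5
position: [0.5111, -0.0162, 0.1024]
ee_rot: [0.514, 0.486, -0.485, -0.514]
contact_force: [-3.1, -0.3, 3.5]
opening: -0.0002
```

Run:
```python
from h import *
a=capture('scene')
cv2.imwrite('pics/s2.png',cv2.resize(a[60:280,150:450,::-1],None,fx=2.6,fy=2.6))
for t in ["lip_edge","scoop","flap_edge"]:
  print(t,[(np.round(d['position'],3).tolist(),round(d['score'],2)) for d in finder.pinpoint(t,'scene')][:5])
print(readout.get_obs())
```

```text
lip_edge [([0.371, 0.124, 0.046], 0.7), ([0.595, -0.02, 0.063], 0.55), ([0.73, -0.045, 0.041], 0.55)]
scoop [([0.751, -0.018, 0.042], 0.93), ([0.531, -0.017, 0.114], 0.88), ([0.354, 0.154, 0.04], 0.8), ([0.5, 0.131, 0.002], 0.46)]
flap_edge [([0.731, -0.04, 0.044], 0.72), ([0.368, 0.122, 0.038], 0.61), ([0.558, -0.018, 0.14], 0.56), ([0.596, -0.018, 0.062], 0.22)]
{'time_s': 3.7, 'joints': array([-1.75335159e-01,  3.76053907e-01, -3.95946853e-01,  7.98255697e-01,
        2.46861702e-04, -1.18924462e-01]), 'qvel': array([ 7.59383936e-04, -1.46089529e-02, -3.04953823e-03,  4.42975180e-03,
        3.15612551e-04, -9.38833625e-05]), 'effort': array([-4.14636117e-03, -5.38213313e+01,  2.83737159e+01, -1.49377109e-01,
        1.01546224e-02,  5.46391122e-03]), 'position': array([ 0.51044548, -0.01631127,  0.10262323]), 'ee_rot': array([ 0.51400319,  0.48588414, -0.4855165 , -0.5138006 ]), 'contact_force': array([-0.32700229,  0.12249522,  0.18066586]), 'wrist_torque': array([0.02829037, 0.0019443 , 0.02315804]), 'opening': 0.0001957212656503676}
```

View pics/s2.png

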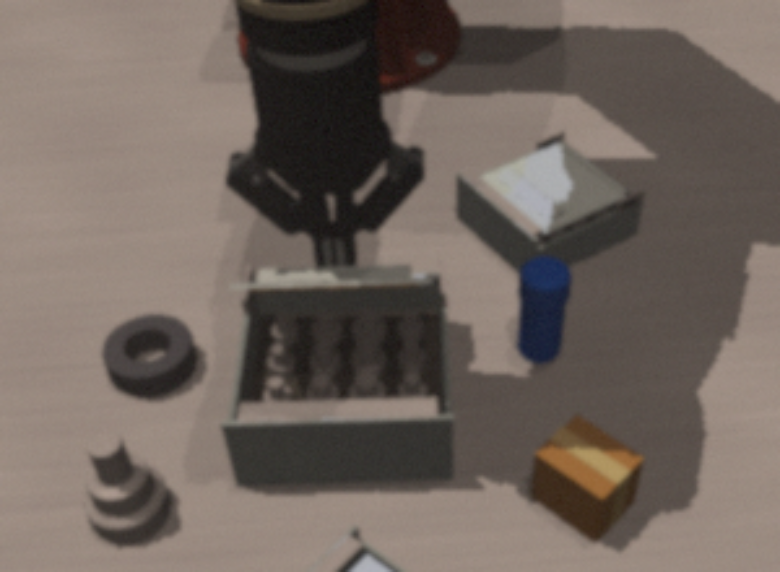

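step_arm(
  steps=[
    {"dp":[4,0,-6],"yaw":0},
    {"dp":[8,-1,-13],"yaw":0},
    {"dp":[11,-1,-20],"yaw":0},
    {"dp":[13,-1,-27],"yaw":0},
    {"dp":[15,-1,-33],"yaw":0},
  ],
)

```text
time_s: 4.12
position: [0.5269, -0.0175, 0.0697]
ee_rot: [0.515, 0.486, -0.485, -0.513]
contact_force: [-0.4, 0.1, 5.4]
opening: -0.0001
```

step_arm(
  steps=[
    {"dp":[0,0,-4],"yaw":0},
    {"dp":[0,0,-8],"yaw":0},
    {"dp":[0,0,-11],"yaw":0},
    {"dp":[0,0,-13],"yaw":0},
    {"dp":[0,0,-13],"yaw":0},
  ],
)

```text
time_s: 4.53
position: [0.5279, -0.0177, 0.0571]
ee_rot: [0.515, 0.487, -0.484, -0.513]
contact_force: [3.0, 0.1, 8.3]
opening: -0.0001
```

step_arm(
  steps=[
    {"dp":[0,0,-1],"yaw":0},
    {"dp":[0,0,-1],"yaw":0},
    {"dp":[0,0,-1],"yaw":0},
    {"dp":[0,0,-1],"yaw":0},
    {"dp":[0,0,-1],"yaw":0},
  ],
)

```text
time_s: 4.95
position: [0.5281, -0.0177, 0.0568]
ee_rot: [0.516, 0.487, -0.484, -0.512]
contact_force: [-0.6, 0.3, 12.5]
opening: 0.0002
```

Run:
```python
from h import *
a=capture('scene')
cv2.imwrite('pics/s3.png',cv2.resize(a[60:280,150:450,::-1],None,fx=2.6,fy=2.6))
b=capture('wrist');cv2.imwrite('pics/w3.png',b[:,:,::-1])
for t in ["lip_edge","scoop","flap_edge"]:
  print(t,[(np.round(d['position'],3).tolist(),round(d['score'],2)) for d in finder.pinpoint(t,'scene')][:5])
o=readout.get_obs();print(o['position'],o['contact_force'],o['time_s'])
```

```text
lip_edge [([0.594, -0.02, 0.059], 0.76), ([0.733, -0.046, 0.047], 0.67), ([0.37, 0.12, 0.046], 0.63)]
scoop [([0.353, 0.15, 0.039], 0.94), ([0.554, -0.019, 0.059], 0.88), ([0.751, -0.017, 0.042], 0.85)]
flap_edge [([0.73, -0.04, 0.045], 0.82), ([0.592, -0.021, 0.058], 0.69), ([0.37, 0.125, 0.042], 0.63)]
[ 0.52801905 -0.01767414  0.05679711] [-0.68710687  1.5763116  13.25786209] 5.2
```

View pics/s3.png

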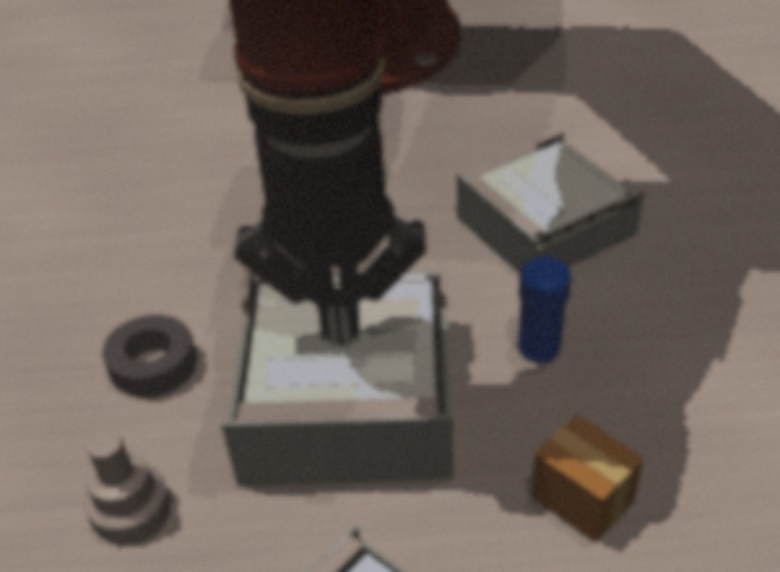

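View pics/w3.png

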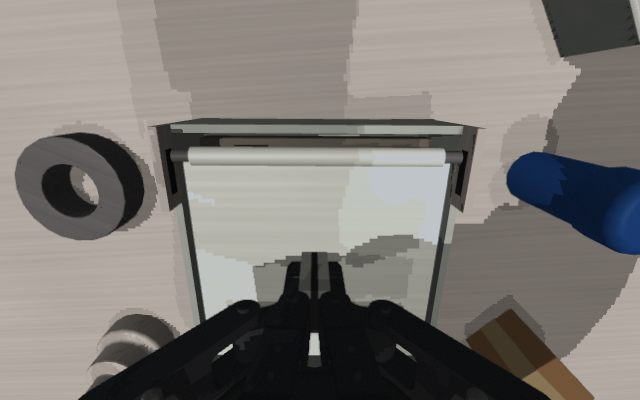

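step_arm(
  steps=[
    {"dp":[3,0,-1],"yaw":0},
    {"dp":[6,0,-1],"yaw":0},
    {"dp":[9,-1,-1],"yaw":0},
    {"dp":[11,-1,-1],"yaw":0},
    {"dp":[12,-1,-1],"yaw":0},
  ],
)

```text
time_s: 5.62
position: [0.5383, -0.0183, 0.0563]
ee_rot: [0.515, 0.486, -0.485, -0.513]
contact_force: [-8.3, 1.7, 19.1]
opening: -0.0004
```

step_arm(
  steps=[
    {"dp":[1,0,0],"yaw":0},
    {"dp":[3,0,0],"yaw":0},
    {"dp":[4,0,0],"yaw":0},
    {"dp":[5,0,0],"yaw":0},
    {"dp":[6,0,0],"yaw":0},
  ],
)

```text
time_s: 6.03
position: [0.542, -0.0184, 0.0566]
ee_rot: [-0.514, -0.485, 0.486, 0.514]
contact_force: [-8.3, -0.8, 16.7]
opening: -0.0002
```

step_arm(
  steps=[
    {"dp":[2,0,0],"yaw":0},
    {"dp":[3,0,0],"yaw":0},
    {"dp":[4,0,0],"yaw":0},
    {"dp":[5,0,0],"yaw":0},
    {"dp":[6,0,0],"yaw":0},
  ],
)

```text
time_s: 6.45
position: [0.5442, -0.0184, 0.0564]
ee_rot: [-0.513, -0.483, 0.488, 0.515]
contact_force: [-12.1, -0.7, 17.7]
opening: -0.0002
```

Run:
```python
from h import *
a=capture('scene')
cv2.imwrite('pics/s4.png',cv2.resize(a[60:280,150:450,::-1],None,fx=2.6,fy=2.6))
b=capture('wrist');cv2.imwrite('pics/w4.png',b[:,:,::-1])
for t in ["case","lip_edge","scoop","flap_edge"]:
  print(t,[(np.round(d['position'],3).tolist(),round(d['score'],2)) for d in finder.pinpoint(t,'scene')][:5])
o=readout.get_obs();print(o['position'],o['contact_force'],o['time_s'])
```

```text
case [([0.353, 0.165, 0.0], 0.91), ([0.532, -0.018, -0.002], 0.72), ([0.76, -0.01, -0.001], 0.7)]
lip_edge [([0.731, -0.045, 0.041], 0.92), ([0.368, 0.122, 0.046], 0.74), ([0.594, -0.018, 0.063], 0.7)]
scoop [([0.352, 0.154, 0.042], 0.89), ([0.57, -0.015, 0.059], 0.72), ([0.752, -0.018, 0.044], 0.59)]
flap_edge [([0.73, -0.04, 0.046], 0.73), ([0.369, 0.125, 0.039], 0.72), ([0.604, -0.023, 0.059], 0.61)]
[ 0.54432474 -0.0184227   0.05643798] [-11.1551997   -1.40142186  16.45756706] 6.75
```

View pics/w4.png

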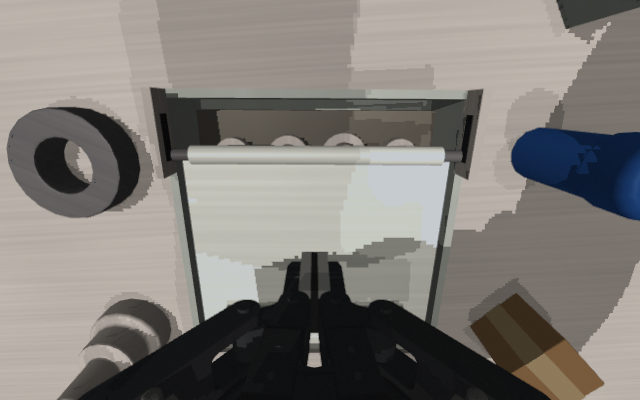

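The flap and fingers moved forward together by about 16 mm against the case. The roller stays at row 155 in the wrist view while the rear wall moved from row 125 to row 95. The networks agree (scoop 0.570, flap edge 0.604), and the case hasn't moved. I'll lift straight off.

step_arm(
  steps=[
    {"dp":[0,0,3],"yaw":0},
    {"dp":[0,0,10],"yaw":0},
    {"dp":[0,0,25],"yaw":0},
    {"dp":[0,0,45],"yaw":0},
    {"dp":[0,0,70],"yaw":0},
  ],
)

```text
time_s: 7.17
position: [0.5428, -0.0182, 0.1261]
ee_rot: [-0.512, -0.483, 0.488, 0.516]
contact_force: [0.0, -0.5, -0.6]
opening: -0.0004
```

step_arm(
  steps=[
    {"dp":[-20,0,25],"yaw":0},
    {"dp":[-50,0,50],"yaw":0},
    {"dp":[-80,0,75],"yaw":0},
    {"dp":[-110,0,90],"yaw":0},
    {"dp":[-140,0,100],"yaw":0},
  ],
)

```text
time_s: 7.58
position: [0.4016, -0.0181, 0.2276]
ee_rot: [-0.512, -0.483, 0.488, 0.516]
contact_force: [-0.1, -0.0, 0.3]
opening: 0.0001
```

Run:
```python
from h import *
a=capture('scene');t=capture('top')
cv2.imwrite('pics/s5.png',cv2.resize(a[60:280,150:450,::-1],None,fx=2.6,fy=2.6))
cv2.imwrite('pics/t5.png',cv2.resize(t[165:285,280:440,::-1],None,fx=5,fy=5))
for n in ('scene','top'):
 for t in ["case","lip_edge","scoop","flap_edge","die_ring","punch","tube","carton"]:
  print(t,[(np.round(d['position'],3).tolist(),round(d['score'],2)) for d in finder.pinpoint(t,n)][:4])
o=readout.get_obs();print(o['position'],o['contact_force'],o['time_s'])
```

```text
case [([0.532, -0.018, 0.001], 0.91), ([0.759, -0.01, -0.002], 0.84), ([0.354, 0.165, -0.004], 0.71)]
lip_edge [([0.731, -0.044, 0.043], 0.76), ([0.592, -0.018, 0.062], 0.75), ([0.371, 0.121, 0.043], 0.59)]
scoop [([0.753, -0.018, 0.043], 0.89), ([0.352, 0.154, 0.045], 0.65), ([0.57, -0.018, 0.063], 0.61)]
flap_edge [([0.607, -0.025, 0.06], 0.9), ([0.37, 0.122, 0.041], 0.84), ([0.73, -0.044, 0.044], 0.81)]
die_ring [([0.482, -0.166, -0.001], 0.64)]
punch [([0.622, -0.166, -0.001], 0.8)]
tube [([0.501, 0.132, 0.003], 0.87), ([0.605, -0.02, 0.063], 0.64), ([0.569, -0.019, 0.066], 0.61)]
carton [([0.646, 0.139, -0.002], 0.93), ([0.592, -0.017, 0.064], 0.73)]
case [([0.763, -0.012, -0.003], 0.82), ([0.536, -0.016, 0.0], 0.75), ([0.348, 0.163, 0.0], 0.62)]
lip_edge [([0.596, -0.013, 0.06], 0.96), ([0.37, 0.125, 0.044], 0.86), ([0.731, -0.043, 0.05], 0.82)]
scoop [([0.75, -0.015, 0.042], 0.79), ([0.57, -0.023, 0.06], 0.6), ([0.353, 0.151, 0.039], 0.59)]
flap_edge [([0.368, 0.127, 0.04], 0.89), ([0.735, -0.044, 0.04], 0.72), ([0.603, -0.026, 0.061], 0.65)]
die_ring []
punch [([0.62, -0.171, -0.0], 0.94), ([0.647, 0.14, 0.004], 0.74)]
tube [([0.503, 0.129, -0.004], 0.91), ([0.568, -0.02, 0.062], 0.63)]
carton [([0.643, 0.138, 0.0], 0.77)]
[ 0.40278803 -0.0181512   0.22606781] [0.14613986 0.24130197 0.13686382] 8.4833
```

View pics/s5.png

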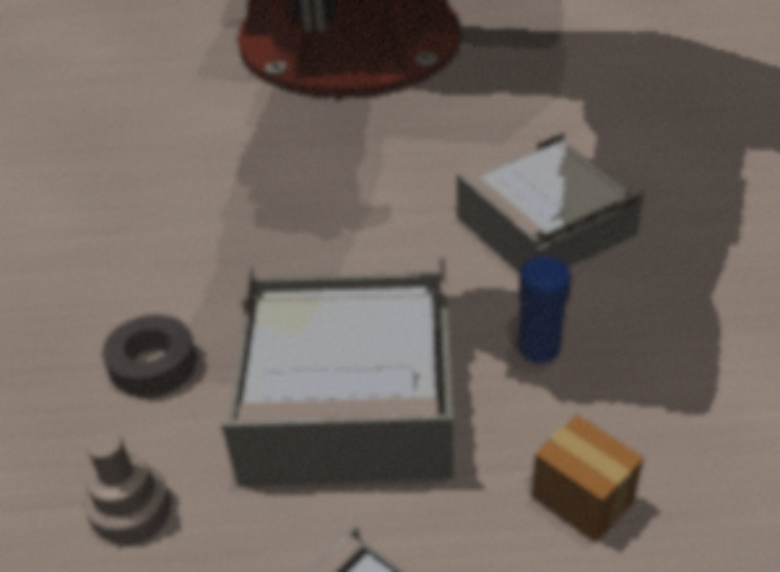

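View pics/t5.png

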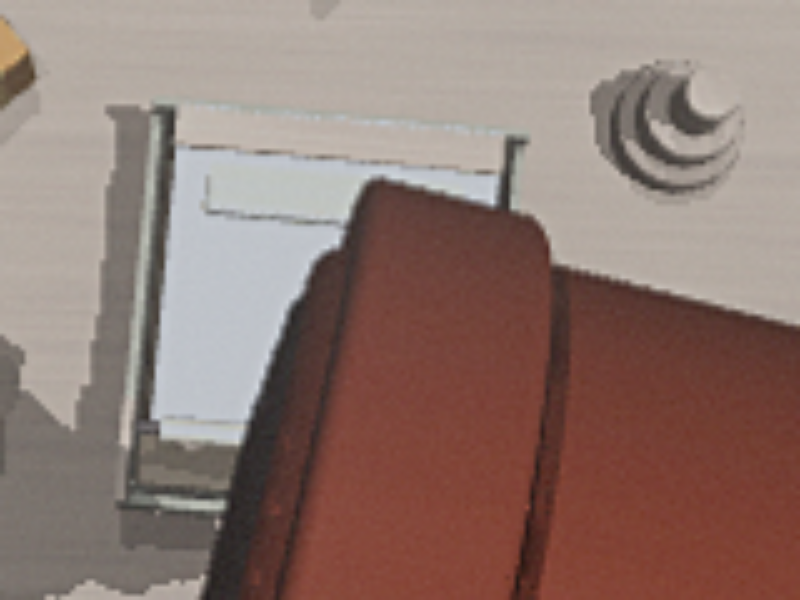

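The flap stays shut with nothing touching it. I'll measure the slide from the scoop's foot, at zoom pixels (205,211) to (330,222) in the top picture.

Run:
```python
from h import *
uv=np.array([[205,211],[330,222]])/5+[280,165]
p=back('top',uv,0.0605)
q=R.from_euler('z',0.06).apply(p-[.533,-.018,0])
print(q, 'slide', q[:,0]+.066-.085)
```

```text
[[0.0362002  0.0500053  0.0605    ]
 [0.03623586 0.00050853 0.0605    ]] slide [0.0172002  0.01723586]
```

```bash
python3 -c "
from rig import job
print(job.sign_off())"
```

```text
the job is handed in; nothing more can be done
None
```

The case is closed: the flap is flat, its edge is under the retaining lip, and it stays shut with the arm clear. I handed the job in at about 8.5 s; `job.sign_off()` gives no verdict.

With the fingers shut, I folded the flap down from the robot's side and pressed it flat, touching only its outer face. I then slid it towards the lip. Friction under the pressed fingertips did the sliding; the fingers did not push on the scoop step.

**Flat before sliding:** the fingertips were at about 57 mm height and the flap edge at x = 0.592 m, just short of the lip. I held it there for about 0.6 s.

**Final slide:** the top picture gives about 17 mm, within measurement error of the 16 mm end stop and well past the 10.5 mm needed. The scoop point (x = 0.570 m) and the flap edge (x = 0.603–0.607 m, past the lip edge at about 0.594 m) agree.

**Other things:** the case, punch, tube and carton read within about 4 mm of where they started. The die ring did too in the scene camera, but the network did not find it in the last top picture, where the arm hid that area.

**Forces:** pressing down peaked at about 19 N and pushing sideways at about 12 N, both more than I intended but within limits. The force reading was back to zero after I lifted off.

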